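Take the bayonet filter out of its housing

ROBOT

A 7-joint arm with a two-finger parallel gripper is mounted at the origin on a cart in front of the work surface, level with it; the furniture and walls round the work are solid. World frame = base frame: x ahead of the robot, y to its left, z up, the work surface at z = 0. Lengths are in mm, angles in rad, forces in N, time in s.
With the tool pointing down it reaches from about 425 to 800 mm from the base axis. Payload 8.3 kg.
Tool frame: the origin (TCP) lies at the very end of the fingers, on their centre line; the grasp point (between the pads) lies 19 mm behind it; z points along the fingers, y is the line along which they close (so a half turn about z gives the same grasp; the last joint's range is limited). The gripper opens to 85 mm and grips with 20 to 120 N. Pads are 22 mm wide; open, the fingers measure 114 mm over their backs; the gripper's body (76 mm by 85 mm) begins 54 mm behind the grasp point. The pads swing forward as they close: fully open they stand 13 mm farther back than shut.
Start: joints at [1.155, 0.383, 0.016, 1.37, -0.006, 1.388, -0.046], TCP at [215.99, -586.474, 231.279] pointing down, gripper open.
Joint ranges: [-2.95, 2.95], [-0.25, 2.06], [-1.52, 1.56], [0.18, 2.33], [-1.44, 4.58], [0.02, 2.06], [-3.01, 3.01]. Speed limits (rad/s): [2.39, 2.39, 3.01, 3.01, 3.14, 3.14, 3.14].

INTERFACE

Orientations are given as a unit quaternion [w, x, y, z].
In Python, from workcell import env gives the robot as it stands.
- The arm moves only by the shell command python3 -m handwheel 'ROWS' [OPENING]. ROWS is text: rows parted by semicolons, each of 6 numbers parted by spaces: the shift along the tool's x, y, z each as a share of 25 cm, from -1 to 1, then the turn, a rotation vector about the tool's x, y, z each as a share of 30 degrees, from -1 to 1. A call has 1 to 10 rows; each row is the pose to reach, as a shift and turn from the pose commanded when the call began, along the tool's axes at that moment; what a row does not reach only later rows make up. A row lasts 1/10 s, in which the tool goes at most 50 mm and 8.59 degrees, less where a joint would pass 70% of its speed; a pose out of reach is approached as far as the arm can. A call with a number of a shift or a turn outside -1 to 1 is refused whole. A call with a gripper value outside its range is refused whole. OPENING is the opening, from 0 (shut) to 1 (fully open), set as the call begins (- or left out, the last holds). The fingers move at their own pace and stop on an object; the grip force is fixed at half the most. Time passes only in rows, so rows that repeat a pose let the fingers close. It gives the time, the measured TCP pose, the force, the opening and the grip force at its end, in the units of the state.
- env.observe(): the state, without advancing time (a new reading comes with each control period).
- env.grab_frame(name): name is "side" or "top"; returns the picture (384x512x3 uint8, red, green, blue); there is no depth.
- env.get_calibration(name): a dict with "vertical_fov" (degrees; the focal length in pixels is half the picture's height over the tangent of half this angle, whatever the lens; pixels are square), "cx", "cy" (the principal point, pixels), "eye" and "orientation" of the camera in the world. Camera axes: x right, y down, z forward; pixel columns grow to the right and rows downward; lengths in mm; the calibration is good to about 2 mm. A picture is of the moment at which its call begins. get_calibration takes no time and is no camera call.
- env.finish_job(): hands the job in; it is judged then, once.
The state is a dict: "t": time; "joint_positions": joint angles; "qd": joint speeds; "joint_torque": joint torques, N m; "tcp_pos": TCP position; "orientation": TCP orientation; "wrist_force": force on the tool from outside, world axes, zero at the start; "wrist_torque": the same for the moment, N m; "finger_gap": opening from 0.0 (shut) to 1.0 (fully open); "gripper_force": force on a finger pad.
Only numpy, scipy, OpenCV 4.12 (cv2) and the standard library are available. Lean on these libraries where they do the work, as an engineer would, in place of code of your own. Each camera call takes 0.05 s, during which the arm holds its last target. There are 200 camera calls.

TASK

Take the used filter out of the filter housing on the bench: turn its cap anticlockwise (seen from above), for instance by pushing one end of the wing bar round, past the click until the bar lines up with the two ribs on the housing and the filter springs up a little. Then lift the filter straight out by the bar, set it down gently, standing upright on its foot in the open steel tray, and let go. Leave everything else on the bench where it is.

Things in the scene. Friction and masses are not known exactly. Their poses are not given: they have to be found in the camera images.
- housing: Aluminium filter housing bolted to the bench: base plate 130 (x) x 110 (y) x 10 mm, on it a round bowl 88 mm across, rim 92 mm high, with pipe stubs to +y and -y (to 68 mm from the axis, 58 mm high) and two upright ribs outside the rim at +x and -x (to 54 mm from the axis, top 90 mm high). Origin on the bowl's axis at the bench, z up.
- slots (a point): Centre of the housing's rim, 92 mm high. Ledges inside the rim hold the filter's two pins down; slots at the ribs let them out, when the filter's x axis is within about 5 degrees of the housing's x axis (either way round; as it starts, +x goes to +x). A click bump sits about 20 to 42 degrees before that, an end stop about 5 degrees past it.
- filter: Loose bayonet filter, 0.18 to 0.29 kg, 106 mm tall. Origin at its foot's centre, z up, x along the wing bar. From the foot up: pleated element and barrel 44 mm across, with a cross pin along x (10 mm thick, 60 mm long, centre 53 mm up); cap disc 76 mm across, 68 to 74 mm up. Locked at the start: foot 28 mm above the bench, yaw 1.0 to 1.48 rad clockwise (negative) of the housing's.
- bar (a point): Middle of the filter's upright wing bar, 90 mm above its foot. Bar: 92 mm long (filter x), 12 mm thick (y), 74 to 106 mm above the foot. Pushing it round past the click takes roughly 5 N at 36 mm from the axis. A spring plate presses the filter up with about 5 N: in line with the ribs it rises about 6 mm and is free; the foot clears the rim 64 mm above its locked height.
- tray: Open steel tray fixed to the bench, 156 (x) x 116 (y) mm outside, walls 3 mm thick and 24 mm high, floor 3 mm above the bench. Origin at the centre of its underside.
- pliers: Combination pliers, 183 x 56 x 13 mm, lying on the bench between the housing and the tray, nearer the robot; loose bystander. Origin at the centre of the underside.
- bolt_jar: Jar of nuts and bolts, 66 mm across, 100 mm high, standing behind the work; loose bystander. Origin at the centre of its underside.
- tape_roll: Roll of masking tape, 110 mm across, 24 mm high, lying flat behind the work; loose bystander. Origin at the centre of its underside.
Not all that is in view belongs to the job. Leave any blue or orange look-alike of the filter alone.

How it is judged (in metres and radians):
On the way, in this order (a step that is already met when the one before it is completed fails the run):
1. the filter is turned so that its bar lines up with the housing's ribs (within 9 degrees), while it still sits in the housing (angle between the x axis of filter and the x axis of housing, either way round below 0.16 rad and z of filter in the frame of housing below 0.042 m and horizontal distance between filter and housing below 0.01 m), for 0.1 s.
2. the filter is lifted clear of the housing's rim (z of filter in the frame of housing above 0.094 m), for 0.1 s.
At the end, for the whole second after the job is handed in: The filter stands upright (within 7 degrees) and at rest on its foot on the tray's floor, inside the tray's walls, released (z of filter in the frame of tray between -0.002 and 0.007 m and x of filter in the frame of tray between -0.058 and 0.058 m and y of filter in the frame of tray between -0.038 and 0.038 m and angle between filter's own z axis and vertical below 0.12 rad and linear speed of filter below 0.02 m/s); the robot touches nothing.
It fails at once if the filter is dropped or slammed into the tray (moving faster than 0.4 m/s within 20 mm of its floor) (horizontal distance between filter and tray below 0.06 m and z of filter in the frame of tray below 0.023 m and linear speed of filter above 0.4 m/s).
It fails at once if a loose bystander (pliers, jar, tape roll) is shifted by more than 30 mm (distance of any of pliers, bolt_jar, tape_roll from where it was at the start of the episode above 0.03 m).
It also fails if it takes over 54 s, if anything falls off the work surface, if the arm or the gripper's body presses on something with over 40 N, if the wrist force passes 120 N, or if a joint passes its speed limit or range.

## Working session

There is one attempt and no reset: what is moved stays moved. The work goes in short steps, Python scripts to look and compute and a shell command to move; the robot and the scene stay as the last step left them, time stands still between calls to the robot, and variables do not carry over. Pictures are saved under pics/ and viewed, at most 10 in all, crops included, and the job is handed in when it is done.

```bash
mkdir -p pics; ls
python3 - <<'E'
from workcell import env
import cv2
for n in("top","side"):
    cv2.imwrite(f"pics/{n}0.png",env.grab_frame(n)[:,:,::-1]); print(n,env.get_calibration(n))
s=env.observe(); print(s)
E
```

```text
pics
top {'vertical_fov': 46.63180825052139, 'cx': 256.77352647151804, 'cy': 195.26052840654054, 'eye': array([ 436.34588144,  -55.24299019, 1559.79372111]), 'orientation': array([ 0.02796392, -0.70262494,  0.71031598, -0.03142323])}
side {'vertical_fov': 56.20299639512706, 'cx': 259.086690375288, 'cy': 189.67501907341583, 'eye': array([496.97983095, 734.0304135 , 687.78466289]), 'orientation': array([ 0.01942795, -0.03378171,  0.89307697, -0.44821298])}
{'t': 0.1, 'joint_positions': array([ 1.15511554,  0.38416776,  0.01641008,  1.37102617, -0.00631459,
        1.38816168, -0.04648914]), 'qd': array([-1.01557089e-03, -1.39782125e-03, -1.37255836e-03, -2.74101423e-03,
        2.14567851e-03, -2.81348499e-04,  3.39197087e-05]), 'joint_torque': array([ 3.98532473e-03, -6.29128075e+01,  8.48374050e-01, -3.72760963e+01,
        1.68523804e-02,  1.05373096e-02,  5.03561523e-05]), 'tcp_pos': array([ 215.81639132, -586.09784931,  230.38094768]), 'orientation': array([-8.41502864e-04,  9.84479702e-01,  1.75496386e-01, -1.61241771e-04]), 'wrist_force': array([-0.69049011, -0.0249844 ,  0.23570845]), 'wrist_torque': array([ 0.07572021, -0.00979291,  0.04202083]), 'gripper_force': 0.0, 'finger_gap': 1.0017736186398754}
```

View pics/top0.png

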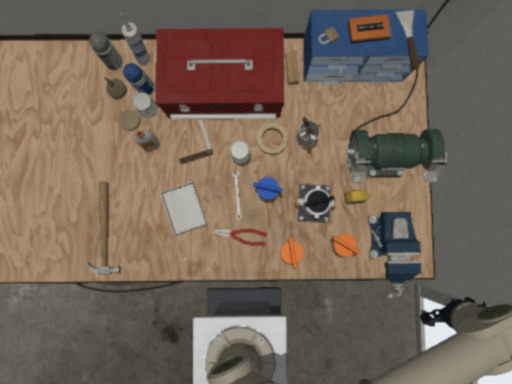

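View pics/side0.png

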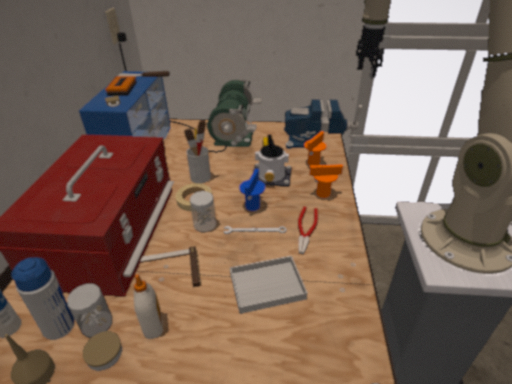

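The top view shows the housing at about (315,203), the tray at (184,208), the pliers at (242,236), the jar at (240,152), the tape at (272,139) and a blue decoy at (268,188). The side view shows the housing at (270,162) and the tray at (268,284). I'll enlarge these for measurement.

```bash
cat > h.py <<'E'
import numpy as np,cv2
from workcell import env
from scipy.spatial.transform import Rotation as R
def ray(n,u,v):
    c=env.get_calibration(n);f=192/np.tan(np.radians(c["vertical_fov"]/2))
    q=c["orientation"];r=R.from_quat([q[1],q[2],q[3],q[0]])
    return c["eye"],r.apply([(u-c["cx"])/f,(v-c["cy"])/f,1])
def plane(n,u,v,z):
    e,d=ray(n,u,v);return (e+d*(z-e[2])/d[2])[:3]
def proj(n,p):
    c=env.get_calibration(n);f=192/np.tan(np.radians(c["vertical_fov"]/2))
    q=c["orientation"];d=R.from_quat([q[1],q[2],q[3],q[0]]).inv().apply(np.array(p)-c["eye"])
    return d[:2]/d[2]*f+[c["cx"],c["cy"]]
E
python3 - <<'E'
import cv2,numpy as np
t=cv2.imread("pics/top0.png");s=cv2.imread("pics/side0.png")
def crop(im,x,y,w,h,k): return cv2.resize(im[y:y+h,x:x+w],None,fx=k,fy=k,interpolation=cv2.INTER_CUBIC)
a=np.hstack([crop(t,290,180,50,50,6),crop(t,155,175,60,60,5)])
b=np.hstack([crop(s,240,130,60,60,5),crop(s,220,250,100,100,3)])
cv2.imwrite("pics/c0.png",np.vstack([a,b]))
E
```

```text
(no output)
```

View pics/c0.png

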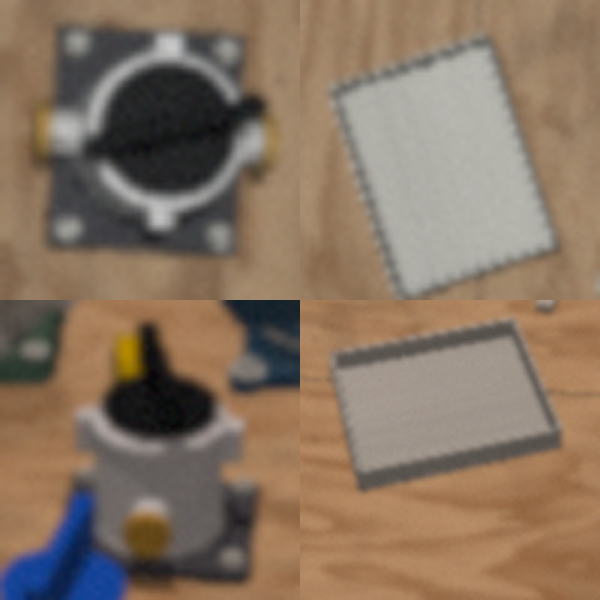

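Run:
```python
from h import *
np.set_printoptions(precision=1,suppress=True)
def P(n,pts,ox,oy,k,z,x0=0,y0=0): return np.array([plane(n,(a-x0)/k+ox-.5+.5/k,(b-y0)/k+oy-.5+.5/k,z) for a,b in pts])
pl=P("top",[(58,25),(245,35),(238,255),(48,245)],290,180,6,10); print("plate",pl.mean(0),np.linalg.norm(np.diff(pl,axis=0),axis=1))
rb=P("top",[(170,43),(160,217)],290,180,6,90);d=rb[0]-rb[1];print("ribs",rb.mean(0),np.linalg.norm(d),np.degrees(np.arctan2(d[1],d[0])))
e=pl[0]-pl[3];e2=pl[1]-pl[2];print("plate yaw",[np.degrees(np.arctan2(v[1],v[0])) for v in(e,e2)])
br=P("top",[(93,147),(260,105)],290,180,6,134);d=br[1]-br[0];print("bar",br,br.mean(0),np.linalg.norm(d),np.degrees(np.arctan2(d[1],d[0])))
# masks
t=cv2.imread("pics/top0.png")
rim=P("top",[(165,131)],290,180,6,92);print("rim",rim)
tr=P("top",[(332,90),(490,38),(558,247),(400,298)],155,175,5,24,300,0);print("tray",tr.mean(0),np.linalg.norm(np.diff(tr,axis=0),axis=1));
for v in(tr[0]-tr[3],tr[1]-tr[2],):print(np.degrees(np.arctan2(v[1],v[0])))
ts=P("side",[(333,355),(514,322),(561,437),(359,478)],220,250,3,24,300,300);print("tray side",ts,ts.mean(0))
# side rim centre
print("side cap bar end far top",P("side",[(148,325)],240,130,5,134,0,300))
print(proj("side",[*pl.mean(0)[:2],92]), "seen crop", (160/5+240,118/5+130))
for nm,uv,z in [("blue",(268,188),90),("jar",(240,152),100),("pliers",(242,236),7)]: print(nm,plane("top",*uv,z))
```

```text
plate [ 538.1 -263.3   10. ] [109.3 128.3 110.2]
ribs [ 538.2 -262.5   90. ] 96.43102418686809 -4.566606788699626
plate yaw [np.float64(-3.680875159727829), np.float64(-3.24277817717284)]
bar [[ 526.3 -217.6  134. ]
 [ 547.9 -307.5  134. ]] [ 537.1 -262.5  134. ] 92.47982295271673 -76.51450185842292
rim [[ 537.4 -262.2   92. ]]
tray [523.7 189.4  24. ] [114.6 152.5 113.6]
18.31668857996629
17.904269590629212
tray side [[612.6 163.5  24. ]
 [469.  117.6  24. ]
 [433.6 228.9  24. ]
 [578.1 274.8  24. ]] [523.3 196.2  24. ]
side cap bar end far top [[ 547.7 -307.3  134. ]]
[271.3 152.9] seen crop (272.0, 153.6)
blue [ 583.8 -100.6   90. ]
jar [703.7  -9.1 100. ]
pliers [425.7 -10.7   7. ]
```

```bash
cat > go.py <<'E'
import sys
from h import *
# target x y z, tool-y yaw (deg, mod 180 nearest)
s=env.observe();q=s["orientation"];r=R.from_quat([q[1],q[2],q[3],q[0]])
x,y,z,a=map(float,sys.argv[1:5])
Y=np.array([np.cos(np.radians(a)),np.sin(np.radians(a)),0]);Z=np.array([0,0,-1.])
T=R.from_matrix(np.c_[np.cross(Y,Z),Y,Z])
print("shift",np.round(r.inv().apply(np.array([x,y,z])-s["tcp_pos"])/250,3),"turn",np.round(np.degrees((r.inv()*T).as_rotvec())/30,3),"q",np.round(s["joint_positions"],2),"t",s["t"],"tcp",s["tcp_pos"].round(1))
E
python3 go.py 538 -262.7 200 13.5
python3 -m handwheel '0 0 -.2 0 0 0; 0.1 -.05 -.32 0 0 -.2; .3 -.15 -.36 0 0 -.45; .5 -.25 -.36 0 0 -.7; .7 -.33 -.36 0 0 -.92; .83 -.385 -.36 0 0 -.92; .83 -.385 -.36 0 0 -.92' 0.6; python3 go.py 538 -262.7 200 13.5
```

```text
shift [ 1.656 -0.768  0.123] turn [-3.000e-03 -2.000e-03 -2.776e+00] q [ 1.16  0.38  0.02  1.37 -0.01  1.39 -0.05] t 0.1 tcp [ 215.8 -586.1  230.4]
t: 0.8
tcp_pos: [384.0, -417.5, 321.2]
orientation: [-0.001, 0.912, 0.411, 0.002]
wrist_force: [-0.1, 0.3, -0.0]
finger_gap: 0.599
gripper_force: 0.0
shift [0.87  0.052 0.488] turn [ 0.004 -0.007 -1.832] q [ 0.91  0.24 -0.18  1.36  0.04  1.54  0.02] t 0.8 tcp [ 384.  -417.5  321.2]
```

```bash
python3 -m handwheel '.2 0 0.1 0 0 -.28; .4 .02 .2 0 0 -.56; .6 .03 .3 0 0 -.8; .8 .05 .4 0 0 -.92; .87 .052 .488 0 0 -.92; .87 .052 .488 0 0 -.92; .87 .052 .488 0 0 -.92'; python3 go.py 538 -262.7 200 13.5
```

```text
t: 1.5
tcp_pos: [533.0, -270.6, 197.6]
orientation: [-0.002, 0.79, 0.613, -0.001]
wrist_force: [-0.2, -0.1, 0.6]
finger_gap: 0.599
gripper_force: 0.0
shift [ 0.036  0.011 -0.01 ] turn [-0.005 -0.003 -0.931] q [ 0.67  0.37 -0.34  1.49  0.12  1.31  0.07] t 1.5 tcp [ 533.  -270.6  197.6]
```

```bash
python3 -m handwheel '.03 .01 0 0 0 -.28; .03 .01 0 0 0 -.56; .03 .01 0 0 0 -.8; .03 .01 0 0 0 -.93;.03 .01 0 0 0 -.93;.03 .01 0 0 0 -.93'; python3 go.py 538 -262.7 108 13.5
python3 - <<'E'
from h import *
for n in("top","side"):cv2.imwrite(f"pics/{n}1.png",env.grab_frame(n)[:,:,::-1])
a=cv2.resize(cv2.imread("pics/top1.png")[160:240,260:360],None,fx=5,fy=5,interpolation=cv2.INTER_CUBIC)
b=cv2.resize(cv2.imread("pics/side1.png")[100:180,240:300],None,fx=5,fy=5,interpolation=cv2.INTER_CUBIC)
cv2.imwrite("pics/c1.png",np.hstack([a,b]))
E
```

```text
t: 2.1
tcp_pos: [537.0, -266.9, 200.0]
orientation: [0.001, 0.622, 0.783, -0.0]
wrist_force: [-0.1, 0.7, -0.3]
finger_gap: 0.599
gripper_force: 0.0
shift [0.016 0.008 0.368] turn [ 0.001  0.002 -0.015] q [ 0.72  0.38 -0.42  1.48  0.15  1.32  0.52] t 2.1 tcp [ 537.  -266.9  200. ]
```

View pics/c1.png

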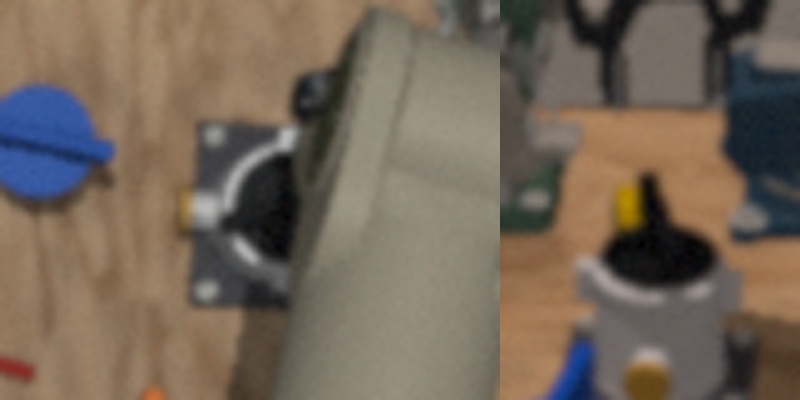

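The side view shows the fingers at about x 600 and 715, on either side of the bar at x 652, so I'm descending.

```bash
python3 -m handwheel '.015 .008 .1 0 0 -.015; .015 .008 .2 0 0 -.015; .015 .008 .3 0 0 -.015; .015 .008 .35 0 0 -.015; .015 .008 .365 0 0 -.015; .015 .008 .365 0 0 -.015'; python3 go.py 538 -262.7 108 13.5
python3 - <<'E'
from h import *
cv2.imwrite("pics/side2.png",cv2.resize(env.grab_frame("side")[90:190,220:320,::-1],None,fx=4,fy=4,interpolation=cv2.INTER_CUBIC))
E
```

```text
t: 2.8
tcp_pos: [538.6, -261.4, 108.3]
orientation: [-0.0, 0.617, 0.787, 0.0]
wrist_force: [-0.7, 0.4, -0.1]
finger_gap: 0.6
gripper_force: 0.0
shift [-0.004 -0.004  0.001] turn [ 0.    -0.     0.008] q [ 0.71  0.45 -0.41  1.59  0.19  1.14  0.5 ] t 2.8 tcp [ 538.6 -261.4  108.3]
```

View pics/side2.png

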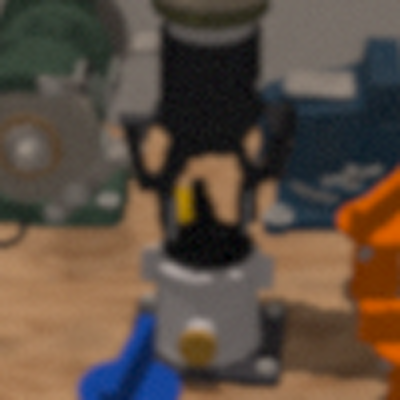

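The fingers at x≈165 and x≈248 straddle the bar at x≈205, so I'm closing on it.

```bash
python3 -m handwheel '0 0 0 0 0 0;0 0 0 0 0 0;0 0 0 0 0 0;0 0 0 0 0 0;0 0 0 0 0 0;0 0 0 0 0 0;0 0 0 0 0 0;0 0 0 0 0 0' 0
python3 -m handwheel '0 0 0 0 0 -.1;0 0 0 0 0 -.2;0 0 0 0 0 -.3;0 0 0 0 0 -.4;0 0 0 0 0 -.5;0 0 0 0 0 -.5'
```

```text
t: 3.65
tcp_pos: [538.7, -261.4, 108.2]
orientation: [0.0, 0.617, 0.787, 0.0]
wrist_force: [0.5, -0.6, 2.5]
finger_gap: 0.123
gripper_force: 60.3
t: 4.25
tcp_pos: [538.4, -261.2, 108.0]
orientation: [-0.0, 0.509, 0.861, 0.0]
wrist_force: [1.5, -0.2, 2.1]
finger_gap: 0.126
gripper_force: 60.3
```

```bash
python3 -m handwheel '0 0 0 0 0 -.12;0 0 0 0 0 -.24;0 0 0 0 0 -.36;0 0 0 0 0 -.48;0 0 0 0 0 -.6;0 0 0 0 0 -.72;0 0 0 0 0 -.84;0 0 0 0 0 -.9;0 0 0 0 0 -.9'; python3 go.py 538 -262.7 108 86.3;  python3 -c "
from h import *;print(env.observe()['wrist_torque'])"
```

```text
t: 5.15
tcp_pos: [537.8, -261.7, 107.7]
orientation: [-0.001, 0.295, 0.955, -0.0]
wrist_force: [-2.1, -1.8, 1.5]
finger_gap: 0.128
gripper_force: 60.2
shift [-0.003 -0.003 -0.001] turn [-1.000e-03 -2.000e-03 -1.021e+00] q [ 0.81  0.47 -0.55  1.59  0.26  1.15  1.18] t 5.15 tcp [ 537.8 -261.7  107.7]
[-0.38087665  0.43874403 -0.00744605]
```

```bash
python3 -m handwheel '0 0 0 0 0 -.12;0 0 0 0 0 -.24;0 0 0 0 0 -.36;0 0 0 0 0 -.48;0 0 0 0 0 -.6;0 0 0 0 0 -.72;0 0 0 0 0 -.84;0 0 0 0 0 -.93;0 0 0 0 0 -1;0 0 0 0 0 -1'; python3 go.py 538 -262.7 108 86.3;  python3 -c "
from h import *;print(env.observe()['wrist_torque'])
cv2.imwrite('pics/side3.png',cv2.resize(env.grab_frame('side')[90:190,220:320,::-1],None,fx=5,fy=5,interpolation=cv2.INTER_CUBIC))"
```

```text
t: 6.15
tcp_pos: [537.5, -262.6, 107.8]
orientation: [-0.001, 0.038, 0.999, -0.001]
wrist_force: [-4.0, -3.1, 3.7]
finger_gap: 0.134
gripper_force: 60.4
shift [-0.002 -0.    -0.001] turn [-0.002 -0.003 -0.023] q [ 0.88  0.5  -0.65  1.59  0.32  1.17  1.66] t 6.15 tcp [ 537.5 -262.6  107.8]
[-0.84207168  0.88405552 -0.02682693]
```

View pics/side3.png

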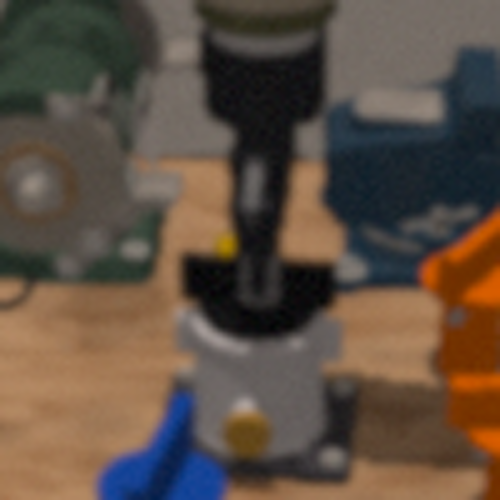

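The bar (x 183–332) now lies along the rib line (x 180–340). I'm dwelling, then lifting a little as a test.

```bash
python3 -m handwheel '0 0 0 0 0 -.02;0 0 0 0 0 -.02;0 0 0 0 0 -.02;0 0 -.01 0 0 -.02;0 0 -.02 0 0 -.02;0 0 -.03 0 0 -.02;0 0 -.04 0 0 -.02;0 0 -.04 0 0 -.02;0 0 -.04 0 0 -.02'
```

```text
t: 7.1
tcp_pos: [537.3, -262.2, 117.4]
orientation: [-0.001, 0.033, 0.999, -0.0]
wrist_force: [-3.4, -4.2, -2.3]
finger_gap: 0.124
gripper_force: 59.7
```

```bash
python3 -m handwheel '0 0 -.05 0 0 0;0 0 -.1 0 0 0;0 0 -.16 0 0 0;0 0 -.22 0 0 0;0 0 -.28 0 0 0;0 0 -.34 0 0 0;0 0 -.4 0 0 0;0 0 -.46 0 0 0;0 0 -.53 0 0 0;0 0 -.53 0 0 0'; python3 go.py 523.5 192 250 88
python3 -c "
from h import *
cv2.imwrite('pics/side4.png',env.grab_frame('side')[:,:,::-1])"
```

```text
t: 8.1
tcp_pos: [539.9, -261.3, 253.7]
orientation: [0.002, 0.032, 0.999, -0.001]
wrist_force: [0.7, 0.6, -3.6]
finger_gap: 0.129
gripper_force: 59.8
shift [0.18  1.805 0.012] turn [-0.003  0.008 -0.054] q [ 0.9   0.39 -0.68  1.39  0.25  1.44  1.73] t 8.1 tcp [ 539.9 -261.3  253.7]
```

View pics/side4.png

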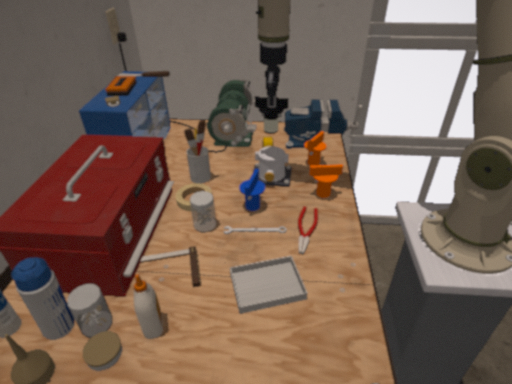

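The filter is out of the housing and hangs upright in the gripper at about (270,100). I'm carrying it to the tray.

```bash
python3 -m handwheel '.01 .06 0 0 0 0;.02 .16 0 0 0 0;.03 .26 0 0 0 0;.04 .36 0 0 0 0;.05 .46 0 0 0 0;.06 .56 0 0 0 0;.07 .66 0 0 0 0;.08 .76 0 0 0 0;.09 .85 0 0 0 0;.09 .9 0 0 0 0'; python3 -m handwheel '.01 .1 0 0 0 0;.02 .2 0 0 0 0;.03 .3 0 0 0 0;.04 .4 0 0 0 0;.05 .5 0 0 0 0;.06 .6 0 0 0 0;.07 .7 0 0 0 0;.08 .8 0 0 0 0;.09 .88 0 0 0 0;.09 .9 0 0 0 0'; python3 go.py 523.5 192 100 88
```

```text
t: 9.15
tcp_pos: [529.1, -31.7, 249.8]
orientation: [-0.001, 0.03, 1.0, 0.0]
wrist_force: [-0.2, 0.6, -2.9]
finger_gap: 0.129
gripper_force: 59.6
t: 10.15
tcp_pos: [520.7, 193.6, 250.0]
orientation: [-0.001, 0.03, 1.0, 0.0]
wrist_force: [0.1, 0.4, -3.1]
finger_gap: 0.127
gripper_force: 59.7
shift [-0.012 -0.006  0.6  ] turn [ 0.002 -0.002 -0.047] q [ 0.29  0.34 -0.9   1.5   0.27  1.42  0.89] t 10.15 tcp [520.7 193.6 250. ]
```

```bash
python3 -m handwheel '-.01 -.006 .06 0 0 0;-.01 -.006 .14 0 0 0;-.01 -.006 .22 0 0 0;-.01 -.006 .3 0 0 0;-.01 -.006 .38 0 0 0;-.01 -.006 .46 0 0 0;-.01 -.006 .52 0 0 0;-.01 -.006 .56 0 0 0;-.01 -.006 .56 0 0 0'; python3 go.py 523.5 192 83 88;python3 -c "
from h import *
a=env.grab_frame('side')[:,:,::-1];cv2.imwrite('pics/side5.png',cv2.resize(a[160:330,170:370],None,fx=3,fy=3,interpolation=cv2.INTER_CUBIC))"
```

```text
t: 11.05
tcp_pos: [523.9, 187.8, 108.8]
orientation: [-0.001, 0.032, 0.999, -0.001]
wrist_force: [0.7, 0.0, -2.8]
finger_gap: 0.132
gripper_force: 59.5
shift [0.002 0.017 0.103] turn [-0.002 -0.005 -0.056] q [ 0.25  0.46 -0.84  1.69  0.37  1.16  0.82] t 11.05 tcp [523.9 187.8 108.8]
```

View pics/side5.png

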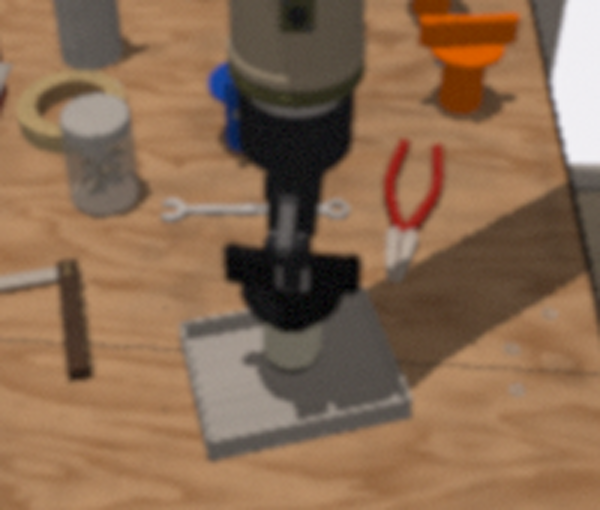

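The filter is upright above the tray floor, with its foot at about (292,362). I'm lowering it gently.

```bash
python3 -m handwheel '0 .005 .016 0 0 0;0 .01 .032 0 0 0;0 .01 .048 0 0 0;0 .01 .062 0 0 0;0 .01 .074 0 0 0;0 .01 .082 0 0 0;0 .01 .088 0 0 0;0 .01 .088 0 0 0'; for i in 1; do python3 -m handwheel '0 0 .004 0 0 0;0 0 .008 0 0 0;0 0 .008 0 0 0'; done
```

```text
t: 11.9
tcp_pos: [524.6, 191.5, 88.4]
orientation: [-0.0, 0.032, 0.999, 0.0]
wrist_force: [-0.2, -0.2, -2.4]
finger_gap: 0.13
gripper_force: 59.6
t: 12.2
tcp_pos: [524.6, 191.5, 86.5]
orientation: [-0.0, 0.032, 0.999, -0.0]
wrist_force: [-0.3, 0.2, -2.8]
finger_gap: 0.128
gripper_force: 59.6
```

```bash
python3 -m handwheel '0 0 .004 0 0 0;0 0 .008 0 0 0;0 0 .008 0 0 0'; python3 -m handwheel '0 0 .004 0 0 0;0 0 .008 0 0 0;0 0 .008 0 0 0'
```

```text
t: 12.5
tcp_pos: [524.6, 191.5, 84.4]
orientation: [-0.0, 0.032, 0.999, -0.0]
wrist_force: [0.3, 1.1, -3.5]
finger_gap: 0.119
gripper_force: 59.6
t: 12.8
tcp_pos: [525.3, 191.8, 84.0]
orientation: [0.001, 0.032, 0.999, 0.0]
wrist_force: [-4.0, -2.2, 10.1]
finger_gap: 0.126
gripper_force: 61.4
```

It's in contact with the floor (+10 N), so I'm releasing and backing off.

```bash
python3 -m handwheel '0 0 0 0 0 0;0 0 0 0 0 0;0 0 0 0 0 0;0 0 0 0 0 0;0 0 0 0 0 0;0 0 0 0 0 0' 0.6; python3 -m handwheel '0 0 -.05 0 0 0;0 0 -.15 0 0 0;0 0 -.3 0 0 0;0 0 -.45 0 0 0;0 0 -.6 0 0 0;0 0 -.7 0 0 0; 0 0 -.7 0 0 0;0 0 -.7 0 0 0'; python3 -c "
from h import *
a=env.grab_frame('side')[:,:,::-1];cv2.imwrite('pics/side6.png',cv2.resize(a[130:330,170:370],None,fx=3,fy=3,interpolation=cv2.INTER_CUBIC))"
```

```text
t: 13.4
tcp_pos: [524.7, 191.5, 82.5]
orientation: [-0.0, 0.032, 0.999, 0.0]
wrist_force: [-0.3, 0.1, 0.3]
finger_gap: 0.599
gripper_force: 0.0
t: 14.2
tcp_pos: [524.8, 191.7, 258.5]
orientation: [0.001, 0.032, 0.999, 0.0]
wrist_force: [0.2, 0.5, -0.1]
finger_gap: 0.604
gripper_force: 0.0
```

View pics/side6.png

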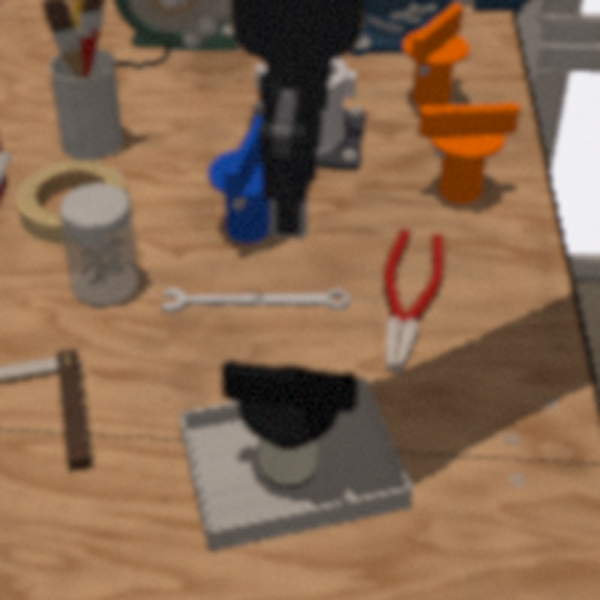

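The filter stands upright in the tray, foot at about (288,470) in the crop and well inside the walls. The gripper is clear and the bystanders look unmoved.

```bash
python3 -c "
from workcell import env
print(env.finish_job())"
```

```text
the job is handed in; nothing more can be done
None
```

The filter was turned until its bar lined up with the ribs, lifted out, stood upright in the tray and released, and the job was handed in at about 14 s; the hand-in returned no verdict.

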